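Cover the honey filler's hopper and set its dosing thumbscrew

ROBOT

A 6-joint arm with a two-finger parallel gripper is mounted at the origin on the work surface. World frame = base frame: x ahead of the robot, y to its left, z up, the work surface at z = 0. Lengths are in m, angles in degrees, forces in N, time in s.
With the tool pointing down it reaches from about 0.35 to 0.875 m from the base axis. Payload 4.2 kg.
Tool frame: the origin (TCP) lies between the finger pads; the fingertips stand 17 mm ahead of it and the grasp point (between the pads) lies 2 mm behind it; z points along the fingers, y is the line along which they close (so a half turn about z gives the same grasp; the last joint's range is limited). The gripper opens to 87 mm and grips with 3 to 60 N. Pads are 19 mm wide; open, the fingers measure 117 mm over their backs; the gripper's body (75 mm by 190 mm) begins 51 mm behind the grasp point.
Start: joints at [-58.579, 22.042, 0.453, 0, -68.411, -14.817], TCP at [0.179, -0.599, 0.24] pointing down, gripper open.
Joint ranges: [-179.83, 179.83], [-69.29, 118.12], [-61.27, 80.66], [-181.25, 117.63], [-171.15, -9.14], [-177.46, 177.46]. Speed limits (degrees/s): [159.86, 159.86, 180, 180, 180, 180].

INTERFACE

Orientations are given as a 3x3 rotation matrix whose columns are the frame's x, y, z axes.
In Python, from station import r gives the robot as it stands.
- The arm moves only by the tool servo_tool, never from a script. Its argument "targets" is a list of rows, each a list of 5 numbers: the shift along the world's x, y, z in units of 30 mm (1.0 is 30 mm), then the turn about the world's z in rad, then the finger opening in mm, from 0 to 87. In form: [[x, y, z, turn, gripper], ...]. A call has exactly 5 rows; each row is the pose to reach, as a shift and turn from the pose commanded when the call began; what a row does not reach only later rows make up. A row lasts 1/12 s, in which the tool goes at most 41.7 mm and 7.16 degrees, less where a joint would pass 70% of its speed; a pose out of reach is approached as far as the arm can. A call with a gripper value outside its range is refused whole. The fingers move at their own pace and stop on an object; the grip force is fixed at half the most. Time passes only in rows, so rows that repeat a pose let the fingers close, or fill a call up. It gives the time, the measured TCP pose, the force, the opening and the grip force at its end, in the units of the state.
- r.sense(): the state, without advancing time (a new reading comes with each control period).
- r.capture(name): name is "side" or "top" or "wrist"; returns a dict with "pixels" (420x560x3 uint8, red, green, blue), "fx", "fy", "cx", "cy" (pixels), "dist_coeffs" ([k1, k2, p1, p2, k3] as OpenCV has them; the pictures are not rectified), "world_from_camera" (4x4, takes a point from camera to world coordinates). Camera axes: x right, y down, z forward; pixel columns grow to the right and rows downward; lengths in m; the calibration is good to about 2 mm. A picture is of the moment at which its call begins. There is no depth.
- r.finish_job(): hands the job in; it is judged then, once.
The state is a dict: "time_s": time; "joints": joint angles; "joint_velocities": joint speeds; "effort": joint torques, N m; "tcp_pos": TCP position; "ee_rot": TCP orientation; "wrist_force": force on the tool from outside, world axes, zero at the start; "moment": the same for the moment, N m; "gripper_width": opening from 0.0 (shut) to 1.0 (fully open); "gripper_force": force on a finger pad.
Only numpy, scipy, OpenCV 4.12 (cv2) and the standard library are available. Lean on these libraries where they do the work, as an engineer would, in place of code of your own. Each camera call takes 0.05 s, during which the arm holds its last target. There are 200 camera calls.

TASK

The honey filler on the shop counter has been washed and is being made ready: take its loose round cover by the knob and lower it gently onto the open hopper, without dropping it, so that it sits fully home and level on the rim. Then turn the winged thumbscrew on top of the dosing cylinder clockwise until it seats, back it off a quarter turn, and finish while still gripping it there, so that a colleague can tighten the lock nut under it. Leave everything else on the counter where it is.

Things in the scene. Friction and masses are not known exactly. Their poses are not given: they have to be found in the camera images.
- filler: steel bench-top honey filler, fixed. Origin: on the counter under its 240 x 320 mm base plate (22 mm high); z up, x to its back. Hopper axis at x 20, y -75 mm; dosing cylinder axis at x 20, y 85 mm (70 mm across, head 173 mm up, hexagonal lock nut to 190 mm, thumbscrew on top). Spout, drip tray and hand lever lie low at the front (-x), under 110 mm.
- hopper_rim (a point): centre of the hopper's open mouth, in the plane of its rim, 185 mm above the counter. Mouth 144 mm inside, 150 mm outside, straight-walled for 68 mm below the rim. z up.
- cover: loose round steel cover, 0.2 to 0.35 kg, lying right way up. Origin: centre of the underside of its plug, z up. Plug 138 mm across (bottom edge 130), 0 to 10 mm; plate 162 mm across, 10 to 14 mm; black knob: stem 14 mm across, 14 to 26 mm; head 30 mm across, 26 to 53 mm. Home, the plug is in the mouth and the plate rests on the rim: the origin is 10 mm below hopper_rim.
- thumbscrew: steel wing head of the vertical dosing screw. Origin: on the screw's axis at the underside of its hub, 194 mm above the counter when seated, rising 3 mm a turn as unscrewed. x along the wings, y across, z up. Two rounded ears, 60 mm over both, 9 mm thick (the width to grip), top 41 mm above the origin; hub 22 mm across, 0 to 9 mm: keep the fingertips above 11 mm.
- dose_turn (a joint): turn of the dosing screw, rad: 0 when seated on its hard stop, growing as it is unscrewed (counter-clockwise seen from above), outer stop at 5.0. It starts at 2.0 to 3.8, turns against a constant friction of about 0.07 N m, has no spring and stays where it is left.
- sample_cup: white cup, 44 mm across, 28 mm tall, standing on the filler's drip tray under the spout; a bystander
- open_tin: open empty round tin, brass inside and brown outside, 176 mm across, 48 mm tall; a bystander
- tin_lid: flat round brass-coloured tin lid WITHOUT a knob, 180 mm across, 12 mm thick, lying on the counter; it belongs to a tin and not to the filler; a bystander
- jar_a: honey jar, 68 mm across, 92 mm tall; a bystander
- jar_b: honey jar like jar_a; a bystander
- jar_c: honey jar like jar_a; a bystander
- gift_box: flat cardboard box, 120 x 170 x 45 mm; a bystander
- spatula: spatula 260 mm long, lying on the counter; its x axis runs along it; a bystander

How it is judged:
By the outcome, as a careful person would: the job done as asked, in the order asked, and still so for the second after the job is handed in, while the arm keeps its last pose, push and grip.
It also fails if it takes over 64 s, if anything falls off the work surface, if the arm or the gripper's body presses on something with over 40 N, if the wrist force passes 120 N, or if a joint passes its speed limit or range.

## Working session

There is one attempt and no reset: what is moved stays moved. The work goes in short steps, Python scripts to look and compute and a tool call to move; the robot and the scene stay as the last step left them, time stands still between calls to the robot, and variables do not carry over. Pictures are saved under pics/ and viewed, at most 10 in all, crops included, and the job is handed in when it is done.

Besides the shell and the picture viewer there is one more tool, called by a JSON object that holds its "api" and its "payload", one argument or row to a line. servo_tool: Moves the arm, as the interface text tells. Its arguments: {"type":"object","properties":{"targets":{"type":"array","items":{"type":"array","items":{"type":"number"}}}},"required":["targets"]}

```bash
mkdir -p pics; cat > h.py <<'E'
import numpy as np, cv2, pickle
from station import r
def snap(cam,name):
    c=r.capture(cam); cv2.imwrite(f'pics/{name}.png',c['pixels'][:,:,::-1]); pickle.dump(c,open(f'pics/{name}.pkl','wb')); return c
def ray(name,u,v):
    c=pickle.load(open(f'pics/{name}.pkl','rb'))
    K=np.array([[c['fx'],0,c['cx']],[0,c['fy'],c['cy']],[0,0,1]])
    p=cv2.undistortPoints(np.array([[[u,v]]],float),K,np.array(c['dist_coeffs']))[0,0]
    T=np.array(c['world_from_camera']); d=T[:3,:3]@np.array([p[0],p[1],1]); return T[:3,3],d/np.linalg.norm(d)
def tri(*obs):
    A=np.zeros((3,3));b=np.zeros(3);R=[ray(*o) for o in obs]
    for o,d in R: P=np.eye(3)-np.outer(d,d);A+=P;b+=P@o
    x=np.linalg.solve(A,b); return x,[np.linalg.norm((np.eye(3)-np.outer(d,d))@(x-o)) for o,d in R]
def atz(name,u,v,z):
    o,d=ray(name,u,v); return o+d*(z-o[2])/d[2]
def proj(name,X):
    c=pickle.load(open(f'pics/{name}.pkl','rb'))
    K=np.array([[c['fx'],0,c['cx']],[0,c['fy'],c['cy']],[0,0,1]]);T=np.linalg.inv(np.array(c['world_from_camera']))
    return cv2.projectPoints(np.array(X,float).reshape(-1,3),cv2.Rodrigues(T[:3,:3])[0],T[:3,3],K,np.array(c['dist_coeffs']))[0][:,0]
E
python3 - <<'E'
from h import *
for c in('side','top','wrist'):
    d=snap(c,c+'0'); print(c,np.round(d['world_from_camera'],3).tolist(),d['fx'])
a=[cv2.imread(f'pics/{c}0.png') for c in('side','top')]
s=r.sense();print(s)
E
```

```text
side [[0.996, -0.061, 0.071, 0.444], [-0.093, -0.525, 0.846, -1.225], [-0.014, -0.849, -0.528, 0.855], [0.0, 0.0, 0.0, 1.0]] 382.68260786614087
top [[-0.027, -0.974, 0.225, 0.211], [-1.0, 0.026, -0.005, -0.079], [-0.001, -0.226, -0.974, 1.637], [0.0, 0.0, 0.0, 1.0]] 529.0961696732179
wrist [[-0.285, 0.922, 0.261, 0.107], [0.958, 0.274, 0.079, -0.62], [0.002, 0.273, -0.962, 0.384], [0.0, 0.0, 0.0, 1.0]] 293.8984193182724
{'time_s': 0.15, 'joints': array([-5.85778431e+01,  2.20805261e+01,  3.97608939e-01, -1.95573336e-02,
       -6.84119978e+01, -1.48191466e+01]), 'joint_velocities': array([-0.02498942, -0.09692129,  0.12799975,  0.07111491, -0.00145045,
       -0.05790765]), 'effort': array([-1.43187831e-04, -3.91052771e+01,  1.87587619e+01,  4.22236070e+00,
        1.23749659e-02, -1.45639551e-04]), 'tcp_pos': array([ 0.17850128, -0.59851968,  0.23871363]), 'ee_rot': array([[-9.58343482e-01, -2.85617612e-01, -5.92778852e-04],
       [-2.85618203e-01,  9.58342188e-01,  1.57909232e-03],
       [ 1.17068405e-04,  1.68262126e-03, -9.99998578e-01]]), 'wrist_force': array([-0.27783824,  0.31854056,  0.01914452]), 'moment': array([-0.00560353,  0.01701159, -0.04032011]), 'gripper_force': 0.0, 'gripper_width': 0.9965080476585869}
```

View pics/top0.png

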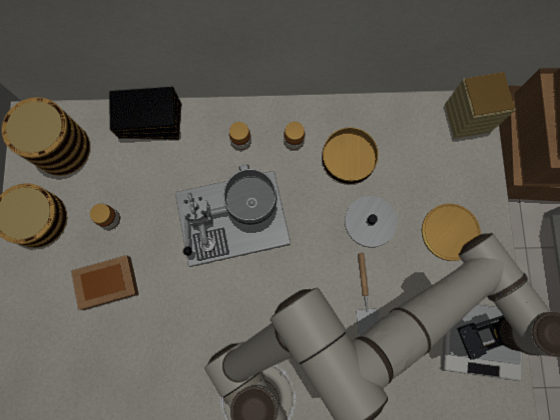

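View pics/side0.png

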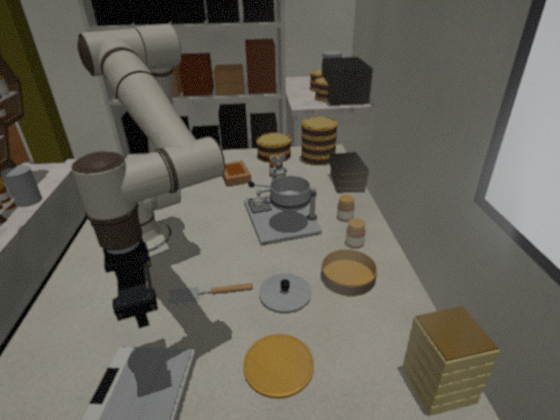

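The top view shows the cover with its knob at about (372,220), the hopper at (250,197) and the thumbscrew near (198,208). In the side view the knob is at (285,285) and the hopper at (291,188). Next I need enlarged crops.

```bash
cat >> h.py <<'E'
def crops(out,*L,size=(400,300)):
    # L: (name,u0,v0,w) ; h=w*3/4
    ims=[]
    for n,u,v,w in L:
        im=cv2.imread(f'pics/{n}.png')[v:v+w*3//4,u:u+w]; im=cv2.resize(im,size,interpolation=cv2.INTER_CUBIC)
        for k in range(0,w,10):
            x=int(k*size[0]/w); cv2.line(im,(x,0),(x,8 if k%50 else 16),(0,0,255),1)
            if k<w*3//4: cv2.line(im,(0,x),(8,x),(0,0,255),1)
        ims.append(im)
    rows=[np.hstack(ims[i:i+2]) for i in range(0,len(ims),2)]
    cv2.imwrite(f'pics/{out}.png',np.vstack(rows) if len(rows)>1 else rows[0])
E
python3 -c "
from h import *
crops('c1',('top0',170,155,120),('top0',330,180,100),('side0',240,145,100),('side0',240,250,100))"
```

```text
(no output)
```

View pics/c1.png

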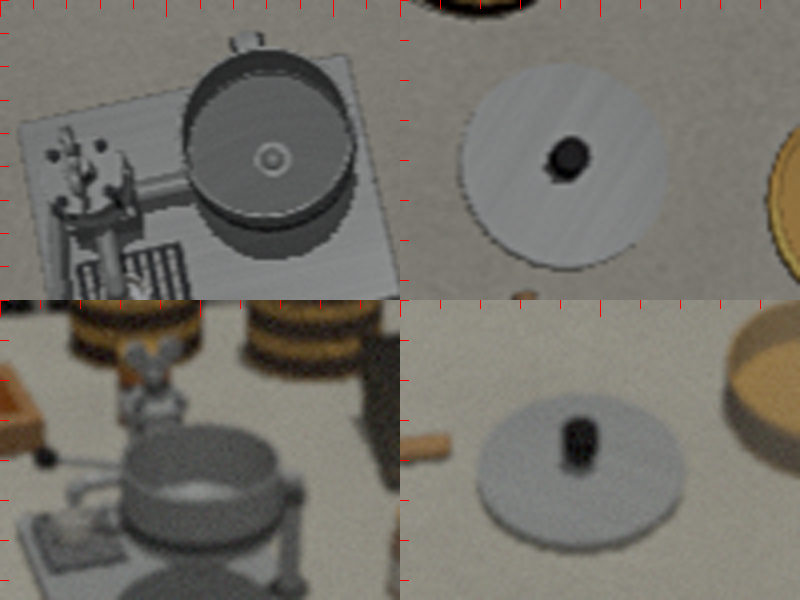

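Rim centre: top (251,196.7), side (290,186). Knob-head top: top (372.7,218.3), side (284.7,281.2). The wing ears show in the side crop at (274,157) and (284,158); in the top view they are unclear.

```bash
python3 -c "
from h import *
np.set_printoptions(precision=4,suppress=True)
print('rim',tri(('top0',251,196.7),('side0',290,186)))
print('rim at .185',atz('top0',251,196.7,.185),atz('side0',290,186,.185))
print('knob',tri(('top0',372.7,218.3),('side0',284.7,281.2)))
print('knob .05',atz('top0',372.7,218.3,.053),atz('side0',284.7,281.2,.053))
print('plate',atz('top0',370.7,221.6,.014))
# base plate corners at .022 top
for u,v in((176.3,193),(274.5,171.5),(290,244)): print(atz('top0',u,v,.022))
print('scr',tri(('top0',195.5,205),('side0',278.5,160)))
"
```

```text
rim (array([0.5638, 0.0016, 0.1822]), [np.float64(0.005337244419805748), np.float64(0.005337244419805632)])
rim at .185 [0.5577 0.0013 0.185 ] [ 0.5687 -0.001   0.185 ]
knob (array([ 0.5126, -0.3606,  0.055 ]), [np.float64(0.001395540557344749), np.float64(0.0013955405573449588)])
knob .05 [ 0.5116 -0.361   0.053 ] [ 0.5142 -0.3581  0.053 ]
plate [ 0.5087 -0.361   0.014 ]
[0.6148 0.2444 0.022 ]
[ 0.6767 -0.0653  0.022 ]
[ 0.444  -0.1075  0.022 ]
scr (array([0.535 , 0.1521, 0.2193]), [np.float64(0.004668143091003894), np.float64(0.004668143091003941)])
```

{"api": "servo_tool", "payload": {
  "targets": [
    [1.1,0.8,0,0,87],
    [2.2,1.6,0,0,87],
    [3.3,2.4,-0.1,0,87],
    [4.4,3.2,-0.3,0,87],
    [5.5,4,-0.6,0,87]
  ]
}}

```text
time_s: 0.57
tcp_pos: [0.3449, -0.4779, 0.222]
ee_rot: [[-0.958, -0.285, 0.001], [-0.285, 0.958, -0.001], [-0.001, -0.001, -1.0]]
wrist_force: [1.4, 0.2, 0.2]
gripper_width: 0.999
gripper_force: 0.0
```

{"api": "servo_tool", "payload": {
  "targets": [
    [1.1,0.8,0,0,87],
    [2.2,1.6,-0.2,0,87],
    [3.3,2.4,-0.5,0,87],
    [4.4,3.2,-0.8,0,87],
    [5.55,3.9,-1.1,0,87]
  ]
}}

```text
time_s: 0.98
tcp_pos: [0.5111, -0.3601, 0.1882]
ee_rot: [[-0.958, -0.286, -0.0], [-0.286, 0.958, 0.0], [0.0, 0.0, -1.0]]
wrist_force: [0.2, -1.0, 0.3]
gripper_width: 1.0
gripper_force: 0.0
```

```bash
python3 -c "
from h import *
np.set_printoptions(precision=4,suppress=True)
s=r.sense();print(s['tcp_pos'],s['joints'],s['ee_rot'])
snap('wrist','w1'); snap('top','t1')
print(proj('w1',[[.511,-.361,.053]]))
cv2.imwrite('pics/c2.png',np.hstack([cv2.resize(cv2.imread('pics/w1.png'),(560,420))]))
"
```

```text
[ 0.5111 -0.3601  0.1882] [-20.3683  24.2594  -3.7216  -0.0179 -62.0421 -53.0038] [[-0.9582 -0.286  -0.0003]
 [-0.286   0.9582  0.0004]
 [ 0.0002  0.0005 -1.    ]]
[[276.354  207.1178]]
```

View pics/c2.png

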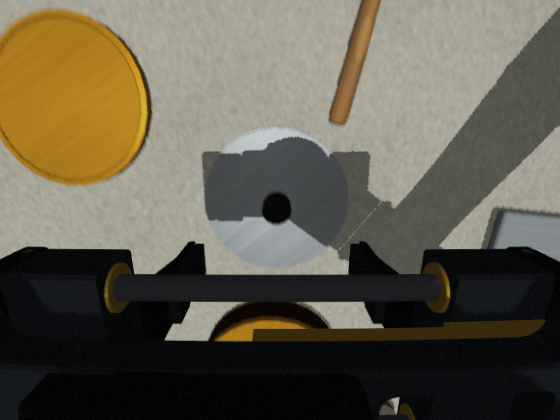

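The knob shows at (276.5,208) against a predicted (276.4,207.1), so the measured position holds to about 1 mm. I'll descend and grasp.

{"api": "servo_tool", "payload": {
  "targets": [
    [0,0,-1.2,0,87],
    [0,-0.02,-2.4,0,87],
    [0,-0.03,-3.6,0,70],
    [0,-0.03,-4.5,0,60],
    [0,-0.03,-5,0,50]
  ]
}}

```text
time_s: 1.5
tcp_pos: [0.5073, -0.362, 0.0344]
ee_rot: [[-0.959, -0.285, -0.006], [-0.285, 0.959, 0.003], [0.005, 0.005, -1.0]]
wrist_force: [-0.8, 0.3, 0.4]
gripper_width: 0.854
gripper_force: 0.0
```

{"api": "servo_tool", "payload": {
  "targets": [
    [0,0,0,0,20],
    [0,0,0,0,20],
    [0,0,0,0,20],
    [0,0,0,0,20],
    [0,0,0,0,20]
  ]
}}

```text
time_s: 1.92
tcp_pos: [0.5109, -0.3633, 0.0404]
ee_rot: [[-0.958, -0.286, 0.003], [-0.286, 0.958, -0.001], [-0.003, -0.002, -1.0]]
wrist_force: [-0.0, -0.5, -0.3]
gripper_width: 0.476
gripper_force: 0.0
```

{"api": "servo_tool", "payload": {
  "targets": [
    [0,0,0,0,10],
    [0,0,0,0,10],
    [0,0,0,0,10],
    [0,0,0,0,10],
    [0,0,0,0,10]
  ]
}}

```text
time_s: 2.33
tcp_pos: [0.5102, -0.3627, 0.0396]
ee_rot: [[-0.958, -0.286, 0.001], [-0.286, 0.958, -0.0], [-0.0, -0.0, -1.0]]
wrist_force: [-1.6, 3.0, 7.0]
gripper_width: 0.331
gripper_force: 30.0
```

{"api": "servo_tool", "payload": {
  "targets": [
    [0,0,0,0,10],
    [0,0,0.3,0,10],
    [0,0,0.8,0,10],
    [0,0,1.4,0,10],
    [0,0,2,0,10]
  ]
}}

```text
time_s: 2.75
tcp_pos: [0.5092, -0.3626, 0.0983]
ee_rot: [[-0.958, -0.285, -0.002], [-0.285, 0.958, 0.001], [0.002, 0.002, -1.0]]
wrist_force: [1.2, -1.0, -2.5]
gripper_width: 0.336
gripper_force: 30.0
```

```bash
python3 -c "
from h import *
np.set_printoptions(precision=4,suppress=True)
s=r.sense();print(s)
snap('wrist','w2'); snap('side','s2')
crops('c3',('w2',80,60,400),('s2',200,200,200))
"
```

```text
{'time_s': 2.75, 'joints': array([-20.6511,  29.3685,  -9.5685,  -0.0178, -51.2   , -52.7565]), 'joint_velocities': array([ -0.0519, -14.7318,  12.0983,   0.0235, -25.7334,   0.0005]), 'effort': array([ -0.0548, -42.5323,  15.8121,   3.778 ,   0.2045,  -0.0017]), 'tcp_pos': array([ 0.5092, -0.3626,  0.0983]), 'ee_rot': array([[-0.9584, -0.2854, -0.0022],
       [-0.2854,  0.9584,  0.0011],
       [ 0.0018,  0.0016, -1.    ]]), 'wrist_force': array([ 1.1591, -0.985 , -2.5221]), 'moment': array([-0.0206, -0.107 , -0.0098]), 'gripper_force': 30.000535051804036, 'gripper_width': 0.3358702265368305}
```

View pics/c3.png

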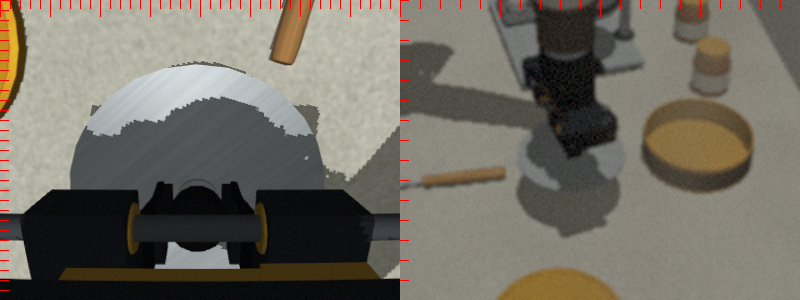

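The cover is held by its knob with nothing slipping, and the grip is centred at about (277,280) in the wrist picture. I'll raise it to where the wrist camera sees the hopper beside the cover.

{"api": "servo_tool", "payload": {
  "targets": [
    [0,0,0.5,0,10],
    [0,0.2,1.3,0,10],
    [0,0.6,2.3,0,10],
    [-0.1,1,3.3,0,10],
    [-0.1,1.4,4.3,0,10]
  ]
}}

```text
time_s: 3.27
tcp_pos: [0.5057, -0.3201, 0.2267]
ee_rot: [[-0.959, -0.285, -0.003], [-0.285, 0.959, 0.002], [0.003, 0.003, -1.0]]
wrist_force: [0.5, 0.5, -2.5]
gripper_width: 0.333
gripper_force: 30.0
```

{"api": "servo_tool", "payload": {
  "targets": [
    [0,0.5,1,0,10],
    [0,1,2,0,10],
    [-0.1,1.5,3,0,10],
    [-0.1,2,4,0,10],
    [-0.2,2.3,4.8,0,10]
  ]
}}

```text
time_s: 3.68
tcp_pos: [0.5011, -0.2506, 0.3724]
ee_rot: [[-0.958, -0.287, 0.0], [-0.286, 0.958, 0.001], [-0.0, 0.0, -1.0]]
wrist_force: [0.5, -0.9, -2.3]
gripper_width: 0.336
gripper_force: 30.0
```

{"api": "servo_tool", "payload": {
  "targets": [
    [0,0,0.2,0,10],
    [0,0,0.2,0,10],
    [0,0,0.2,0,10],
    [0,0,0.2,0,10],
    [0,0,0.2,0,10]
  ]
}}

```text
time_s: 4.1
tcp_pos: [0.5005, -0.2521, 0.3748]
ee_rot: [[-0.959, -0.285, -0.005], [-0.285, 0.959, 0.001], [0.004, 0.003, -1.0]]
wrist_force: [0.1, -0.1, -3.5]
gripper_width: 0.337
gripper_force: 30.0
```

```bash
python3 -c "
from h import *
np.set_printoptions(precision=4,suppress=True)
s=r.sense();print(s['tcp_pos'],s['joints'],s['wrist_force'])
snap('wrist','w3'); snap('side','s3'); snap('top','t3')
print(proj('w3',[[.5577,.0013,.185],[.5687,-.001,.185],[.532,.156,.235]]))
"
```

```text
[ 0.5005 -0.2521  0.3748] [-10.1869  12.2271   5.6484  -0.0354 -83.7065 -63.2546] [ 0.1103 -0.0697 -3.5266]
[[449.55   290.8175]
 [444.3725 297.5146]
 [589.9568 322.8961]]
```

View pics/w3.png

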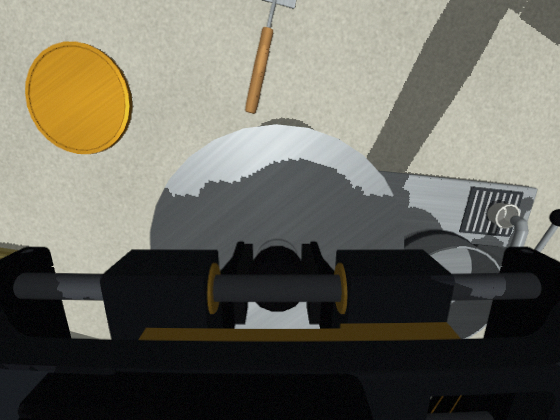

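The wrist view shows that up in the picture is towards the base, so the hopper (near (450,290)) is hidden by the gripper. I'll go past it, to x of about 0.70, so that both hopper and screw come into the free upper part of the view.

{"api": "servo_tool", "payload": {
  "targets": [
    [0.4,0.6,0.2,0,10],
    [1,1.5,0.4,0,10],
    [1.6,2.5,0.6,0,10],
    [2.3,3.5,0.8,0,10],
    [3,4.5,1,0,10]
  ]
}}

```text
time_s: 4.67
tcp_pos: [0.5916, -0.1158, 0.4077]
ee_rot: [[-0.959, -0.285, -0.0], [-0.285, 0.959, -0.0], [0.0, 0.0, -1.0]]
wrist_force: [-0.5, -1.7, -3.4]
gripper_width: 0.334
gripper_force: 30.0
```

{"api": "servo_tool", "payload": {
  "targets": [
    [0.7,1,0,0,10],
    [1.4,2,0,0,10],
    [2.1,3,0,0,10],
    [2.9,4.1,0,0,10],
    [3.6,5.1,0,0,10]
  ]
}}

```text
time_s: 5.08
tcp_pos: [0.7001, 0.0379, 0.4067]
ee_rot: [[-0.958, -0.286, -0.001], [-0.286, 0.958, -0.0], [0.001, 0.0, -1.0]]
wrist_force: [0.9, -1.0, -2.9]
gripper_width: 0.331
gripper_force: 30.0
```

{"api": "servo_tool", "payload": {
  "targets": [
    [0.2,0.3,0,0,10],
    [0.2,0.3,0,0,10],
    [0.2,0.3,0,0,10],
    [0.2,0.3,0,0,10],
    [0.2,0.3,0,0,10]
  ]
}}

```text
time_s: 5.5
tcp_pos: [0.7045, 0.0437, 0.4084]
ee_rot: [[-0.959, -0.284, 0.001], [-0.284, 0.959, -0.0], [-0.001, -0.0, -1.0]]
wrist_force: [0.3, 0.1, -3.5]
gripper_width: 0.335
gripper_force: 30.0
```

```bash
python3 -c "
from h import *
np.set_printoptions(precision=4,suppress=True)
s=r.sense();print(s['tcp_pos'],s['joints'],s['wrist_force'])
snap('wrist','w4')
print(proj('w4',[[.5577,.0013,.185],[.5687,-.001,.185],[.532,.156,.235]]))
im=cv2.imread('pics/w4.png'); cv2.imwrite('pics/w4b.png',cv2.resize(im[0:270,160:520],None,fx=2.2,fy=2.2,interpolation=cv2.INTER_CUBIC))
"
```

```text
[0.7045 0.0437 0.4084] [ 16.641   28.2479  33.6347   0.0197 -95.3448 -90.1195] [ 0.3051  0.0542 -3.5226]
[[278.1986  59.1138]
 [273.585   68.3459]
 [431.9289  70.4021]]
```

View pics/w4b.png

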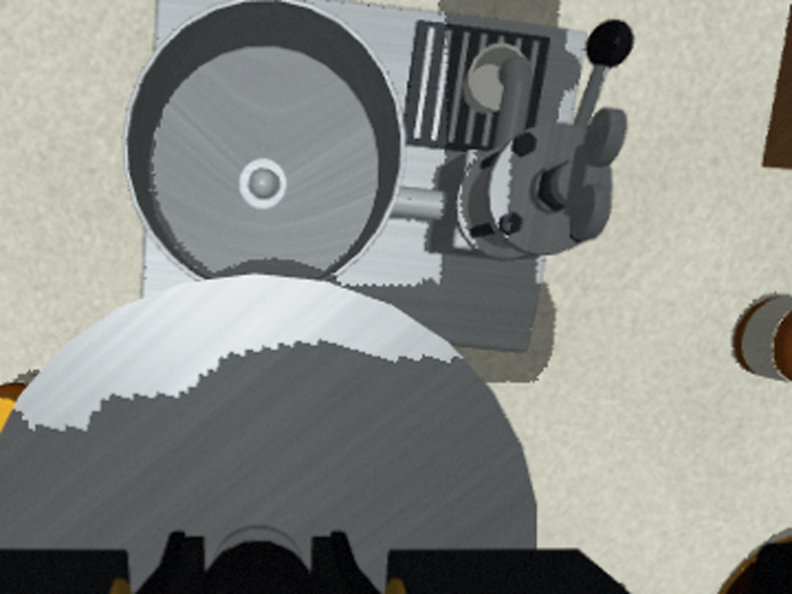

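The rim shows with its left edge at (217,66), right edge at (344,68) and top at about (279,0). The cover's front edge is at (280,124) and the ears at about (436,62) and (429,93). I'll fit the rim and plate circles to the edges.

```bash
cat > fit.py <<'E'
from h import *
from scipy.optimize import differential_evolution as DE
from scipy.ndimage import map_coordinates as mc
np.set_printoptions(precision=4,suppress=True)
def fit(name,c0,z,radii,angs,span=.012,vmax=420):
    g=cv2.GaussianBlur(cv2.cvtColor(cv2.imread(f'pics/{name}.png'),cv2.COLOR_BGR2GRAY).astype(float),(0,0),.8)
    m=np.minimum(np.hypot(cv2.Sobel(g,-1,1,0),cv2.Sobel(g,-1,0,1)),120)
    def f(p):
        s=0
        for R in radii:
            uv=proj(name,np.c_[p[0]+R*np.cos(angs),p[1]+R*np.sin(angs),np.full(len(angs),z)])
            s-=mc(m,[uv[:,1],uv[:,0]],order=1,cval=0).mean()
        return s
    o=DE(f,[(c0[0]-span,c0[0]+span),(c0[1]-span,c0[1]+span)],seed=1,tol=1e-4); return o.x,o.fun
E
python3 - <<'E'
from fit import *
a=np.linspace(0,2*np.pi,240,endpoint=False)
# rim: parts visible in wrist: exclude +x side (near cover)
w=a[np.cos(a-.2)<.55]
for R in ([.075],[.072],[.072,.075]): print('rim w4',R,fit('w4',(.5638,.001),.185,R,w))
for R in ([.075],[.072,.075]): print('rim top',R,fit('top0',(.5638,.001),.185,R,a))
print('rim side',fit('side0',(.5638,.001),.185,[.075],a))
s=r.sense(); t=s['tcp_pos']; b=a[np.cos(a-.29)<-.3]
for dz in (-.025,-.027): print('plate',fit('w4',t[:2],t[2]+dz,[.081],b)[0]-t[:2])
print('plate t0',fit('top0',(.511,-.361),.014,[.081],a), 'side0',fit('side0',(.511,-.361),.014,[.081],a))
for z in(.22,.235): print(atz('w4',435.9,62.3,z),atz('w4',429.1,93.2,z))
E
```

```text
rim w4 [0.075] (array([0.5714, 0.0077]), np.float64(-92.8928802100761))
rim w4 [0.072] (array([0.5687, 0.0061]), np.float64(-117.76259053280809))
rim w4 [0.072, 0.075] (array([0.5699, 0.0065]), np.float64(-179.3557189410525))
rim top [0.075] (array([0.5637, 0.0056]), np.float64(-111.9547471740249))
rim top [0.072, 0.075] (array([0.5633, 0.0056]), np.float64(-222.9002197707013))
rim side (array([0.5679, 0.0076]), np.float64(-84.75360816267127))
plate [0.0037 0.0005]
plate [0.0035 0.0004]
plate t0 (array([ 0.5137, -0.3628]), np.float64(-39.81099771135853)) side0 (array([ 0.5124, -0.369 ]), np.float64(-59.79890320397471))
[0.5186 0.1632 0.22  ] [0.5494 0.1685 0.22  ]
[0.5237 0.1569 0.235 ] [0.5531 0.1619 0.235 ]
```

{"api": "servo_tool", "payload": {
  "targets": [
    [-0.3,-0.1,0,0.12,10],
    [-0.7,-0.2,0,0.24,10],
    [-1.1,-0.3,0,0.36,10],
    [-1.5,-0.4,0,0.49,10],
    [-1.9,-0.5,0,0.62,10]
  ]
}}

```text
time_s: 5.97
tcp_pos: [0.6468, 0.0288, 0.4085]
ee_rot: [[-0.618, -0.786, 0.001], [-0.786, 0.618, 0.0], [-0.001, -0.001, -1.0]]
wrist_force: [0.2, 0.0, -2.8]
gripper_width: 0.332
gripper_force: 30.0
```

{"api": "servo_tool", "payload": {
  "targets": [
    [-0.4,-0.1,0,0.12,10],
    [-0.8,-0.2,0,0.25,10],
    [-1.1,-0.3,0,0.37,10],
    [-1.5,-0.4,0,0.5,10],
    [-1.9,-0.5,0,0.62,10]
  ]
}}

```text
time_s: 6.38
tcp_pos: [0.5898, 0.0138, 0.4084]
ee_rot: [[-0.046, -0.999, 0.001], [-0.999, 0.046, 0.0], [-0.0, -0.001, -1.0]]
wrist_force: [-0.4, -0.2, -2.4]
gripper_width: 0.332
gripper_force: 30.0
```

{"api": "servo_tool", "payload": {
  "targets": [
    [-0.4,-0.1,0,0.12,10],
    [-0.8,-0.2,0,0.25,10],
    [-1.1,-0.3,0,0.37,10],
    [-1.5,-0.4,0,0.5,10],
    [-1.9,-0.5,0,0.62,10]
  ]
}}

```text
time_s: 6.8
tcp_pos: [0.5327, -0.0011, 0.4084]
ee_rot: [[0.543, -0.84, 0.002], [-0.84, -0.543, 0.0], [0.0, -0.002, -1.0]]
wrist_force: [-0.3, 0.1, -3.4]
gripper_width: 0.331
gripper_force: 30.0
```

{"api": "servo_tool", "payload": {
  "targets": [
    [-0.4,-0.1,0,0.12,10],
    [-0.8,-0.2,0,0.25,10],
    [-1.1,-0.3,0,0.37,10],
    [-1.5,-0.4,0,0.5,10],
    [-1.9,-0.5,0,0.62,10]
  ]
}}

```text
time_s: 7.22
tcp_pos: [0.4756, -0.016, 0.4084]
ee_rot: [[0.93, -0.368, 0.002], [-0.368, -0.93, 0.0], [0.001, -0.001, -1.0]]
wrist_force: [-0.4, -0.3, -3.0]
gripper_width: 0.334
gripper_force: 30.0
```

{"api": "servo_tool", "payload": {
  "targets": [
    [-0.4,-0.1,0,0.12,10],
    [-0.8,-0.2,0,0.25,10],
    [-1.1,-0.3,0,0.37,10],
    [-1.4,-0.5,0,0.5,10],
    [-1.6,-0.6,0,0.62,10]
  ]
}}

```text
time_s: 7.63
tcp_pos: [0.4272, -0.0342, 0.4087]
ee_rot: [[0.971, 0.241, 0.002], [0.241, -0.971, 0.001], [0.003, 0.0, -1.0]]
wrist_force: [0.9, -0.1, -3.3]
gripper_width: 0.332
gripper_force: 30.0
```

{"api": "servo_tool", "payload": {
  "targets": [
    [0,0,0,0.04,10],
    [0,0,0,0.04,10],
    [0,0,0,0.04,10],
    [0,0,0,0.04,10],
    [0,0,0,0.04,10]
  ]
}}

```text
time_s: 8.05
tcp_pos: [0.4289, -0.0331, 0.4077]
ee_rot: [[0.962, 0.274, 0.0], [0.274, -0.962, 0.0], [0.0, -0.0, -1.0]]
wrist_force: [-0.2, -0.3, -2.9]
gripper_width: 0.332
gripper_force: 30.0
```

```bash
python3 - <<'E'
from fit import *
s=r.sense();print(s['tcp_pos'],s['joints'],s['wrist_force'],s['ee_rot'][:,0])
snap('wrist','w5')
print(proj('w5',[[.566,.006,.185],[.535,.16,.235]]))
im=cv2.imread('pics/w5.png'); cv2.imwrite('pics/w5b.png',cv2.resize(im[0:270,60:420],None,fx=2.2,fy=2.2,interpolation=cv2.INTER_CUBIC))
a=np.linspace(0,2*np.pi,240,endpoint=False)
w=a[np.cos(a-.2)>-.55]
for R in ([.075],[.072],[.072,.075]): print('rim',R,fit('w5',(.5638,.001),.185,R,w))
t=s['tcp_pos']; b=a[np.cos(a-.29)>.3]
for dz in (-.025,-.027): print('plate',fit('w5',t[:2],t[2]+dz,[.081],b)[0]-t[:2])
E
```

```text
[ 0.4289 -0.0331  0.4077] [ 17.3977  -2.1876  -5.9825  -0.0018 -86.1838  88.4832] [-0.166  -0.2536 -2.8942] [0.9618 0.2736 0.0004]
[[276.3239  68.5852]
 [118.9876  47.5295]]
rim [0.075] (array([0.5632, 0.0045]), np.float64(-73.85919250546034))
rim [0.072] (array([0.5669, 0.0055]), np.float64(-106.62178336702785))
rim [0.072, 0.075] (array([0.5656, 0.005 ]), np.float64(-154.53328286704584))
plate [-0.0035 -0.0012]
plate [-0.0035 -0.001 ]
```

View pics/w5b.png

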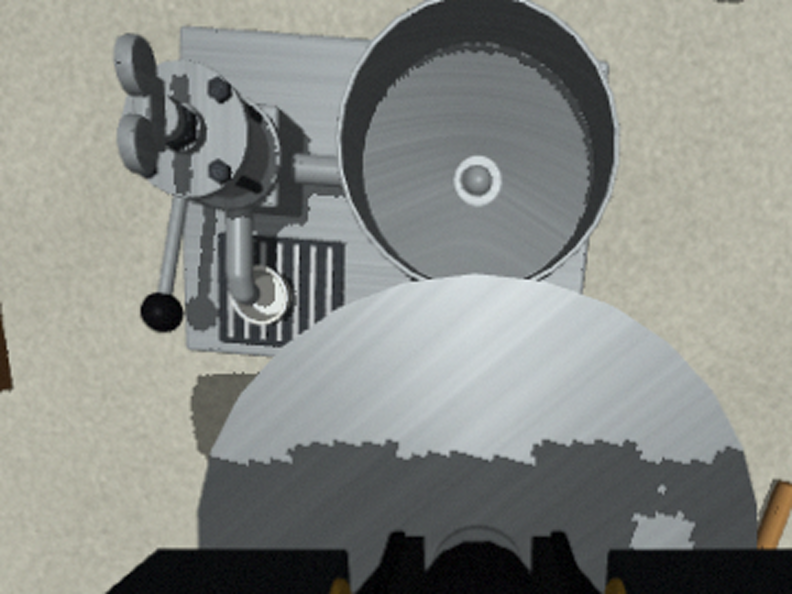

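The second opposed wrist view shows the rim around (276,68) and the ears at about (122,29) and (123,63). Averaging the two views puts the rim at (0.567, 0.006), with the cover sitting about 2.6 mm off the TCP along tool −x. I'll go over the hopper.

{"api": "servo_tool", "payload": {
  "targets": [
    [0.5,0.15,0,0,10],
    [1.4,0.4,-0.1,0,10],
    [2.5,0.7,-0.4,0,10],
    [3.5,1,-0.8,0,10],
    [4.3,1.2,-1.5,0,10]
  ]
}}

```text
time_s: 8.52
tcp_pos: [0.5611, 0.0039, 0.3633]
ee_rot: [[0.962, 0.275, 0.004], [0.275, -0.962, 0.0], [0.004, 0.001, -1.0]]
wrist_force: [0.2, 0.2, -2.2]
gripper_width: 0.333
gripper_force: 30.0
```

{"api": "servo_tool", "payload": {
  "targets": [
    [0.3,0.1,-0.9,0,10],
    [0.39,0.13,-1.8,0,10],
    [0.39,0.13,-2.7,0,10],
    [0.39,0.13,-3.5,0,10],
    [0.39,0.13,-4,0,10]
  ]
}}

```text
time_s: 8.93
tcp_pos: [0.5686, 0.007, 0.2388]
ee_rot: [[0.962, 0.274, -0.006], [0.274, -0.962, -0.001], [-0.006, -0.001, -1.0]]
wrist_force: [-0.9, 0.0, -2.9]
gripper_width: 0.332
gripper_force: 30.0
```

{"api": "servo_tool", "payload": {
  "targets": [
    [0,0,0,0,10],
    [0,0,0,0,10],
    [0,0,0,0,10],
    [0,0,0,0,10],
    [0,0,0,0,10]
  ]
}}

```text
time_s: 9.35
tcp_pos: [0.5705, 0.0071, 0.2442]
ee_rot: [[0.962, 0.275, 0.003], [0.275, -0.962, 0.001], [0.003, 0.0, -1.0]]
wrist_force: [-0.1, 0.4, -2.9]
gripper_width: 0.327
gripper_force: 30.0
```

```bash
python3 - <<'E'
from fit import *
s=r.sense();t=s['tcp_pos'];print(t,s['wrist_force'],s['moment'],s['gripper_width'])
snap('wrist','w6');snap('top','t6');snap('side','s6')
a=np.linspace(0,2*np.pi,240,endpoint=False)
print('plate side',fit('s6',(.567,.006),t[2]-.0256,[.081],a),'top',fit('t6',(.567,.006),t[2]-.0256,[.081],a[np.cos(a)>-.6]))
crops('c6',('t6',200,140,100),('s6',240,130,100))
E
```

```text
[0.5705 0.0071 0.2442] [-0.1094  0.4177 -2.9331] [-0.0826  0.1009 -0.0253] 0.32709510986383045
plate side (array([0.5659, 0.0146]), np.float64(-56.55088672006919)) top (array([0.5691, 0.0077]), np.float64(-60.46924353727688))
```

View pics/c6.png

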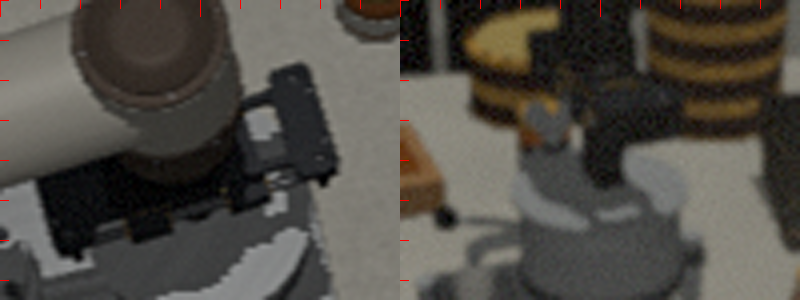

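In the side crop the plate spans x 512–687 and the hopper 520–682, so they are aligned in x. I'll lower it slowly, watching the force.

{"api": "servo_tool", "payload": {
  "targets": [
    [0,0,-0.2,0,10],
    [0,0,-0.4,0,10],
    [0,0,-0.55,0,10],
    [0,0,-0.65,0,10],
    [0,0,-0.7,0,10]
  ]
}}

```text
time_s: 9.92
tcp_pos: [0.5693, 0.0069, 0.2205]
ee_rot: [[0.962, 0.275, -0.002], [0.275, -0.962, -0.0], [-0.002, -0.0, -1.0]]
wrist_force: [0.4, -0.0, -2.9]
gripper_width: 0.333
gripper_force: 30.0
```

{"api": "servo_tool", "payload": {
  "targets": [
    [0,0,-0.03,0,10],
    [0,0,-0.06,0,10],
    [0,0,-0.09,0,10],
    [0,0,-0.12,0,10],
    [0,0,-0.12,0,10]
  ]
}}

```text
time_s: 10.33
tcp_pos: [0.5697, 0.007, 0.2179]
ee_rot: [[0.962, 0.275, -0.0], [0.275, -0.962, 0.0], [-0.0, -0.0, -1.0]]
wrist_force: [0.2, -0.2, -2.1]
gripper_width: 0.334
gripper_force: 30.0
```

{"api": "servo_tool", "payload": {
  "targets": [
    [0,0,-0.02,0,10],
    [0,0,-0.04,0,10],
    [0,0,-0.06,0,10],
    [0,0,-0.07,0,10],
    [0,0,-0.07,0,10]
  ]
}}

```text
time_s: 10.75
tcp_pos: [0.5697, 0.007, 0.2158]
ee_rot: [[0.962, 0.275, -0.0], [0.275, -0.962, -0.0], [-0.0, -0.0, -1.0]]
wrist_force: [-0.1, 0.2, -2.4]
gripper_width: 0.325
gripper_force: 30.0
```

{"api": "servo_tool", "payload": {
  "targets": [
    [0,0,-0.02,0,10],
    [0,0,-0.03,0,10],
    [0,0,-0.04,0,10],
    [0,0,-0.04,0,10],
    [0,0,-0.04,0,10]
  ]
}}

```text
time_s: 11.17
tcp_pos: [0.5697, 0.007, 0.2148]
ee_rot: [[0.962, 0.275, 0.0], [0.275, -0.962, -0.0], [0.0, 0.0, -1.0]]
wrist_force: [-0.3, 0.3, -2.3]
gripper_width: 0.336
gripper_force: 30.0
```

{"api": "servo_tool", "payload": {
  "targets": [
    [0,0,-0.02,0,10],
    [0,0,-0.03,0,10],
    [0,0,-0.03,0,10],
    [0,0,-0.03,0,10],
    [0,0,-0.03,0,10]
  ]
}}

```text
time_s: 11.58
tcp_pos: [0.5698, 0.007, 0.2146]
ee_rot: [[0.961, 0.275, 0.001], [0.275, -0.961, -0.0], [0.001, 0.0, -1.0]]
wrist_force: [-2.7, 0.5, 4.0]
gripper_width: 0.334
gripper_force: 30.0
```

{"api": "servo_tool", "payload": {
  "targets": [
    [0,0,-0.02,0,10],
    [0,0,-0.03,0,10],
    [0,0,-0.03,0,10],
    [0,0,-0.03,0,10],
    [0,0,-0.03,0,10]
  ]
}}

```text
time_s: 12.0
tcp_pos: [0.5698, 0.007, 0.2146]
ee_rot: [[0.961, 0.275, 0.001], [0.275, -0.961, -0.0], [0.001, 0.001, -1.0]]
wrist_force: [-5.2, 1.8, 8.7]
gripper_width: 0.33
gripper_force: 30.0
```

Contact came exactly at the home height of 0.2146, with firm support. I'll ease off, release and lift straight up.

{"api": "servo_tool", "payload": {
  "targets": [
    [0,0,0.03,0,10],
    [0,0,0.03,0,40],
    [0,0,0.03,0,60],
    [0,0,0.03,0,60],
    [0,0,0.03,0,60]
  ]
}}

```text
time_s: 12.42
tcp_pos: [0.5699, 0.007, 0.2133]
ee_rot: [[0.962, 0.275, -0.0], [0.275, -0.962, -0.0], [-0.0, 0.0, -1.0]]
wrist_force: [0.2, 0.3, 0.2]
gripper_width: 0.553
gripper_force: 0.0
```

{"api": "servo_tool", "payload": {
  "targets": [
    [0,0,0,0,60],
    [0,0,0,0,60],
    [0,0,0.2,0,60],
    [0,0,0.7,0,60],
    [0,0,1.5,0,60]
  ]
}}

```text
time_s: 12.83
tcp_pos: [0.5685, 0.0069, 0.2572]
ee_rot: [[0.962, 0.274, -0.005], [0.274, -0.962, -0.001], [-0.005, -0.001, -1.0]]
wrist_force: [0.3, 0.1, -0.1]
gripper_width: 0.69
gripper_force: 0.0
```

{"api": "servo_tool", "payload": {
  "targets": [
    [0,0,1.2,0,60],
    [-0.3,0.2,2.4,0,60],
    [-1,0.7,3.2,0,60],
    [-1.8,1.3,3.9,0,60],
    [-2.6,1.9,4.5,0,60]
  ]
}}

```text
time_s: 13.25
tcp_pos: [0.4912, 0.0642, 0.396]
ee_rot: [[0.962, 0.273, 0.002], [0.273, -0.962, 0.001], [0.003, -0.0, -1.0]]
wrist_force: [0.8, 1.0, 0.5]
gripper_width: 0.688
gripper_force: 0.0
```

{"api": "servo_tool", "payload": {
  "targets": [
    [-0.8,0.7,0,0,60],
    [-1.7,1.4,0,0,60],
    [-2.3,1.9,0,0,60],
    [-2.6,2.1,0,0,60],
    [-2.6,2.1,0,0,60]
  ]
}}

```text
time_s: 13.67
tcp_pos: [0.4122, 0.1278, 0.395]
ee_rot: [[0.961, 0.278, 0.002], [0.278, -0.961, 0.002], [0.002, -0.001, -1.0]]
wrist_force: [-0.5, -0.6, -0.5]
gripper_width: 0.687
gripper_force: 0.0
```

{"api": "servo_tool", "payload": {
  "targets": [
    [0,0,0,0,60],
    [0,0,0,0,60],
    [0,0,0,0,60],
    [0,0,0,0,60],
    [0,0,0,0,60]
  ]
}}

```text
time_s: 14.08
tcp_pos: [0.4142, 0.1267, 0.3935]
ee_rot: [[0.962, 0.273, -0.001], [0.273, -0.962, -0.001], [-0.001, 0.0, -1.0]]
wrist_force: [0.0, -0.2, 0.5]
gripper_width: 0.69
gripper_force: 0.0
```

```bash
python3 - <<'E'
from fit import *
s=r.sense();t=s['tcp_pos'];print(t,s['joints'],s['ee_rot'][:,0])
print(tri(('w4',435.9,62.3),('w5',122.7,65.9)),tri(('w4',429.1,93.2),('w5',120.5,28.6)))
snap('wrist','w7');snap('side','s7');snap('top','t7')
p=proj('w7',[[.535,.162,.23]])[0];print(p)
a=np.linspace(0,2*np.pi,240,endpoint=False)
b=proj('w7',[[.567,.006,.199]])[0];print(b)
for n in('t7','w7','s7'): print(n,fit(n,(.567,.006),.199,[.081],a))
u,v=max(int(p[0])-60,0),max(int(p[1])-45,0)
crops('c7',('w7',u,v,120),('s7',220,130,120),('w7',0,0,560),('t7',170,150,120));print(u,v)
E
```

```text
[0.4142 0.1267 0.3935] [ 38.6555  -1.7086  -7.4688   0.0018 -84.288   67.213 ] [ 0.9619  0.2734 -0.0008]
(array([0.5196, 0.1614, 0.2219]), [np.float64(0.0009081657287199548), np.float64(0.0009081657287199182)]) (array([0.5527, 0.1625, 0.2332]), [np.float64(0.0002016832154065373), np.float64(0.00020168321540659293)])
[275.2829  74.7705]
[420.1776  92.7856]
t7 (array([0.5631, 0.0049]), np.float64(-61.01109881110242))
w7 (array([0.5675, 0.01  ]), np.float64(-50.50864808698348))
s7 (array([ 0.5657, -0.006 ]), np.float64(-73.13455227840804))
215 29
```

View pics/c7.png

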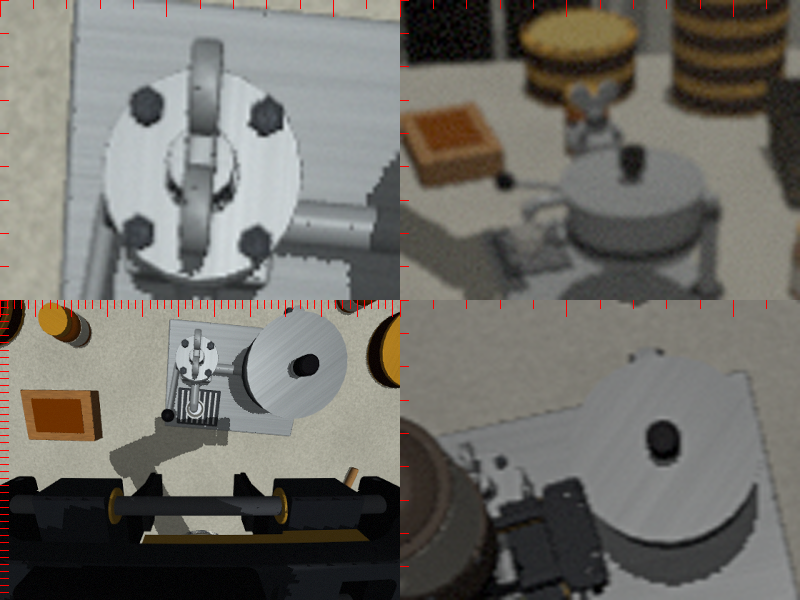

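The cover sits level on the rim in the side, top and wrist views. The ears are at (277.1,54.5) and (275,93.5) in w7, with the screw centre at about (276,74).

```bash
python3 - <<'E'
from h import *
np.set_printoptions(precision=4,suppress=True)
for z in(.22,.235):
    A,B=atz('w7',277.1,54.5,z),atz('w7',275,93.5,z); d=A-B
    print(z,A,B,(A+B)/2,np.degrees(np.arctan2(d[1],d[0])))
    print(atz('w7',215+207/3.333,29+39/3.333,z),atz('w7',215+197/3.333,29+256/3.333,z))
# cylinder head disc centre (ellipse 105..302, 68..280)
print('head',atz('w7',215+203/3.333,29+174/3.333,.173))
# hub disk on hex top
E
```

```text
0.22 [0.5552 0.1659 0.22  ] [0.5193 0.1579 0.22  ] [0.5372 0.1619 0.22  ] 12.507416225408093
[0.5672 0.1693 0.22  ] [0.5076 0.1556 0.22  ]
0.235 [0.5519 0.165  0.235 ] [0.5178 0.1574 0.235 ] [0.5349 0.1612 0.235 ] 12.507416225408095
[0.5634 0.1682 0.235 ] [0.5066 0.1552 0.235 ]
head [0.5374 0.1622 0.173 ]
```

Screw centre is about (0.537, 0.1625), with the wings at 12.5°. I'll move over it, align and descend.

{"api": "servo_tool", "payload": {
  "targets": [
    [0.8,0.2,-0.4,-0.03,45],
    [1.8,0.5,-1,-0.055,45],
    [2.8,0.8,-1.7,-0.055,45],
    [3.6,1.05,-2.4,-0.055,45],
    [4.1,1.19,-3,-0.055,45]
  ]
}}

```text
time_s: 14.65
tcp_pos: [0.5387, 0.1632, 0.3013]
ee_rot: [[0.975, 0.221, -0.002], [0.221, -0.975, -0.001], [-0.002, 0.001, -1.0]]
wrist_force: [-0.3, 0.6, -0.4]
gripper_width: 0.526
gripper_force: 0.0
```

{"api": "servo_tool", "payload": {
  "targets": [
    [0,0,-0.5,0,45],
    [0,0,-1,0,45],
    [0,0,-1.3,0,45],
    [0,0,-1.4,0,45],
    [0,0,-1.4,0,45]
  ]
}}

```text
time_s: 15.07
tcp_pos: [0.5366, 0.1625, 0.2613]
ee_rot: [[0.975, 0.221, -0.001], [0.221, -0.975, -0.001], [-0.001, 0.001, -1.0]]
wrist_force: [-0.2, 0.4, 0.2]
gripper_width: 0.521
gripper_force: 0.0
```

```bash
python3 - <<'E'
from h import *
np.set_printoptions(precision=4,suppress=True)
s=r.sense();print(s['tcp_pos'],s['joints'],s['ee_rot'][:,0],s['gripper_width'],s['wrist_force'],s['moment'])
snap('wrist','w8');snap('side','s8')
crops('c8',('w8',140,150,280),('s8',220,100,120))
E
```

```text
[0.5366 0.1625 0.2613] [ 33.4165  14.944   -6.7088   0.008  -68.4186  69.369 ] [ 0.9752  0.2214 -0.0011] 0.5211760269213271 [-0.2002  0.3856  0.208 ] [-0.0935  0.152  -0.0299]
```

View pics/c8.png

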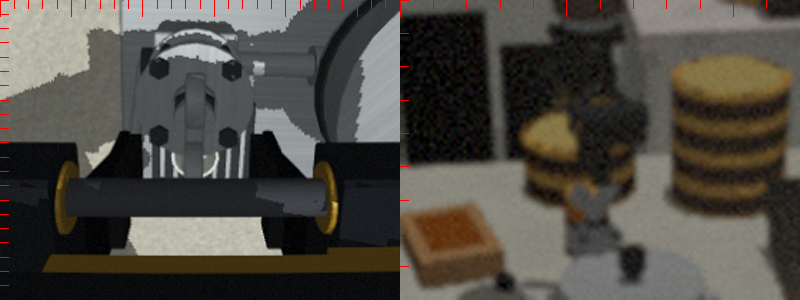

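The fingers (crop x 130–270) straddle the ear (x ≈ 196) symmetrically. I'll descend to grip height and close.

{"api": "servo_tool", "payload": {
  "targets": [
    [0,0,-0.3,0,45],
    [0,0,-0.6,0,45],
    [0,0,-0.9,0,45],
    [0,0,-1.07,0,45],
    [0,0,-1.15,0,45]
  ]
}}

```text
time_s: 15.58
tcp_pos: [0.5361, 0.1624, 0.2257]
ee_rot: [[0.975, 0.221, -0.002], [0.221, -0.975, -0.001], [-0.002, 0.001, -1.0]]
wrist_force: [-0.3, -0.4, 0.0]
gripper_width: 0.519
gripper_force: 0.0
```

{"api": "servo_tool", "payload": {
  "targets": [
    [0,0,0,0,0],
    [0,0,0,0,0],
    [0,0,0,0,0],
    [0,0,0,0,0],
    [0,0,0,0,0]
  ]
}}

```text
time_s: 16.0
tcp_pos: [0.5369, 0.1628, 0.2277]
ee_rot: [[0.975, 0.221, 0.001], [0.221, -0.975, 0.0], [0.001, -0.0, -1.0]]
wrist_force: [0.6, -0.1, 0.9]
gripper_width: 0.221
gripper_force: 0.0
```

{"api": "servo_tool", "payload": {
  "targets": [
    [0,0,0,0,0],
    [0,0,0,0,0],
    [0,0,0,0,0],
    [0,0,0,0,0],
    [0,0,0,0,0]
  ]
}}

```text
time_s: 16.42
tcp_pos: [0.5367, 0.1632, 0.2275]
ee_rot: [[0.975, 0.221, 0.0], [0.221, -0.975, 0.001], [0.001, -0.001, -1.0]]
wrist_force: [-1.3, 3.7, 1.6]
gripper_width: 0.098
gripper_force: 29.9
```

```bash
python3 - <<'E'
from h import *
np.set_printoptions(precision=4,suppress=True)
s=r.sense();print(s['tcp_pos'],s['joints'],s['ee_rot'][:,0],s['gripper_width']*87,s['gripper_force'],s['wrist_force'],s['moment'])
E
```

```text
[0.5367 0.1632 0.2275] [ 33.4466  16.3313  -9.779   -0.0343 -63.838   69.3624] [0.9752 0.2214 0.0007] 8.531395947563404 29.93670057207055 [-1.2611  3.7189  1.6496] [ 0.7692  0.5265 -0.0969]
```

Gripped at about 8.5 mm. Now I'll turn clockwise, lowering with the thread; at least 1.5 rad is free.

{"api": "servo_tool", "payload": {
  "targets": [
    [0,0,0,-0.1,0],
    [0,0,0,-0.2,0],
    [0,0,-0.005,-0.3,0],
    [0,0,-0.006,-0.4,0],
    [0,0,-0.008,-0.5,0]
  ]
}}

```text
time_s: 16.83
tcp_pos: [0.5367, 0.1633, 0.2273]
ee_rot: [[0.961, -0.277, 0.0], [-0.277, -0.961, 0.001], [0.0, -0.001, -1.0]]
wrist_force: [-1.7, 1.8, 1.4]
gripper_width: 0.096
gripper_force: 30.0
```

```bash
cat > st.py <<'E'
from station import r
import numpy as np
np.set_printoptions(precision=4,suppress=True)
s=r.sense();R=s['ee_rot'];print(s['time_s'],s['tcp_pos'],'yaw',np.degrees(np.arctan2(R[1,0],R[0,0])),'j6',s['joints'][5],s['gripper_width']*87,s['gripper_force'],s['wrist_force'],s['moment'])
E
python3 st.py
```

```text
16.8333 [0.5367 0.1633 0.2273] yaw -16.09994752604056 j6 40.459999345676096 8.31917475794065 29.97709441697225 [-1.7062  1.829   1.3595] [0.9623 0.7022 0.1452]
```

{"api": "servo_tool", "payload": {
  "targets": [
    [0,0,0,-0.1,0],
    [0,0,0,-0.2,0],
    [0,0,-0.005,-0.3,0],
    [0,0,-0.006,-0.4,0],
    [0,0,-0.008,-0.5,0]
  ]
}}

```text
time_s: 17.25
tcp_pos: [0.5368, 0.1634, 0.227]
ee_rot: [[0.71, -0.704, 0.001], [-0.704, -0.71, 0.001], [-0.0, -0.001, -1.0]]
wrist_force: [-2.7, 4.3, 0.4]
gripper_width: 0.099
gripper_force: 30.0
```

```bash
python3 st.py
```

```text
17.25 [0.5368 0.1634 0.227 ] yaw -44.748581348336536 j6 11.811041805820352 8.600508688780529 29.979172807652503 [-2.7464  4.268   0.4012] [1.0401 0.6647 0.0537]
```

{"api": "servo_tool", "payload": {
  "targets": [
    [0,0,0,-0.1,0],
    [0,0,0,-0.2,0],
    [0,0,-0.005,-0.3,0],
    [0,0,-0.006,-0.4,0],
    [0,0,-0.008,-0.5,0]
  ]
}}

```text
time_s: 17.67
tcp_pos: [0.5368, 0.1635, 0.2268]
ee_rot: [[0.286, -0.958, 0.001], [-0.958, -0.286, 0.001], [-0.001, -0.001, -1.0]]
wrist_force: [-1.9, 3.1, 1.4]
gripper_width: 0.102
gripper_force: 30.0
```

```bash
python3 st.py; python3 -c "
from h import *
snap('wrist','w9')"
```

```text
17.6667 [0.5368 0.1635 0.2268] yaw -73.395638912824 j6 -16.83638043160861 8.860962572781228 29.982516116579063 [-1.8675  3.1487  1.3526] [1.15   0.6473 0.0363]
```

{"api": "servo_tool", "payload": {
  "targets": [
    [0,0,0,-0.06,0],
    [0,0,0,-0.12,0],
    [0,0,0,-0.18,0],
    [0,0,-0.004,-0.24,0],
    [0,0,-0.005,-0.3,0]
  ]
}}

```text
time_s: 18.13
tcp_pos: [0.5369, 0.1635, 0.2266]
ee_rot: [[-0.006, -1.0, 0.001], [-1.0, 0.006, 0.001], [-0.001, -0.001, -1.0]]
wrist_force: [-1.4, 4.1, 1.5]
gripper_width: 0.101
gripper_force: 30.0
```

```bash
python3 st.py
```

```text
18.1333 [0.5369 0.1635 0.2266] yaw -90.34891017803614 j6 -33.788167462160075 8.753259022826867 29.985293912468478 [-1.393   4.1258  1.4518] [1.2209 0.6161 0.096 ]
```

{"api": "servo_tool", "payload": {
  "targets": [
    [0,0,0,-0.05,0],
    [0,0,0,-0.1,0],
    [0,0,0,-0.15,0],
    [0,0,-0.003,-0.2,0],
    [0,0,-0.003,-0.2,0]
  ]
}}

```text
time_s: 18.55
tcp_pos: [0.5369, 0.1634, 0.2266]
ee_rot: [[-0.203, -0.979, 0.001], [-0.979, 0.203, 0.001], [-0.002, -0.001, -1.0]]
wrist_force: [-1.3, 3.8, 2.0]
gripper_width: 0.098
gripper_force: 30.0
```

```bash
python3 st.py
```

```text
18.55 [0.5369 0.1634 0.2266] yaw -101.72413102762273 j6 -45.159841800663095 8.508155066080649 29.955041477805935 [-1.2944  3.7971  1.9619] [ 1.3584  0.5756 -0.0258]
```

{"api": "servo_tool", "payload": {
  "targets": [
    [0,0,0,-0.05,0],
    [0,0,0,-0.1,0],
    [0,0,0,-0.15,0],
    [0,0,-0.003,-0.2,0],
    [0,0,-0.003,-0.2,0]
  ]
}}

```text
time_s: 18.97
tcp_pos: [0.537, 0.1634, 0.2264]
ee_rot: [[-0.393, -0.919, 0.001], [-0.919, 0.393, 0.001], [-0.002, -0.0, -1.0]]
wrist_force: [-1.5, 5.4, 1.6]
gripper_width: 0.102
gripper_force: 30.0
```

```bash
python3 st.py
```

```text
18.9667 [0.537  0.1634 0.2264] yaw -113.1520237651225 j6 -56.58678552733427 8.90424675794628 29.957707604044117 [-1.5028  5.3631  1.569 ] [ 1.5539  0.579  -0.027 ]
```

{"api": "servo_tool", "payload": {
  "targets": [
    [0,0,0,-0.05,0],
    [0,0,0,-0.1,0],
    [0,0,0,-0.15,0],
    [0,0,-0.003,-0.2,0],
    [0,0,-0.003,-0.2,0]
  ]
}}

```text
time_s: 19.38
tcp_pos: [0.537, 0.1634, 0.2264]
ee_rot: [[-0.568, -0.823, 0.001], [-0.823, 0.568, 0.001], [-0.002, -0.0, -1.0]]
wrist_force: [-1.3, 4.8, 1.4]
gripper_width: 0.098
gripper_force: 30.0
```

```bash
python3 st.py
```

```text
19.3833 [0.537  0.1634 0.2264] yaw -124.60228303774764 j6 -68.03719459781169 8.539742984121116 29.961034426814876 [-1.2972  4.7689  1.3855] [ 1.6382  0.4882 -0.0224]
```

{"api": "servo_tool", "payload": {
  "targets": [
    [0,0,0,-0.05,0],
    [0,0,0,-0.1,0],
    [0,0,0,-0.15,0],
    [0,0,-0.003,-0.2,0],
    [0,0,-0.003,-0.2,0]
  ]
}}

```text
time_s: 19.8
tcp_pos: [0.537, 0.1634, 0.2263]
ee_rot: [[-0.72, -0.694, 0.001], [-0.694, 0.72, 0.001], [-0.002, 0.0, -1.0]]
wrist_force: [-0.8, 5.0, 2.3]
gripper_width: 0.098
gripper_force: 30.0
```

```bash
python3 st.py
```

```text
19.8 [0.537  0.1634 0.2263] yaw -136.06713755570325 j6 -79.50040482916145 8.506492707928734 29.96176131244283 [-0.7807  5.0281  2.2684] [ 1.5179  0.4559 -0.0054]
```

{"api": "servo_tool", "payload": {
  "targets": [
    [0,0,0,-0.05,0],
    [0,0,0,-0.1,0],
    [0,0,0,-0.15,0],
    [0,0,-0.003,-0.2,0],
    [0,0,-0.003,-0.2,0]
  ]
}}

```text
time_s: 20.22
tcp_pos: [0.537, 0.1634, 0.2262]
ee_rot: [[-0.843, -0.537, 0.001], [-0.537, 0.843, 0.001], [-0.002, 0.001, -1.0]]
wrist_force: [-0.5, 4.6, 0.7]
gripper_width: 0.097
gripper_force: 30.0
```

```bash
python3 st.py; python3 -c "
from h import *
snap('side','s10');snap('wrist','w10')
crops('c10',('w10',140,150,280),('s10',250,120,80))"
```

```text
20.2167 [0.537  0.1634 0.2262] yaw -147.50855603210286 j6 -90.9410900009478 8.451712006694434 29.961998355283868 [-0.4866  4.6119  0.7308] [1.6659 0.3516 0.0078]
```

View pics/c10.png

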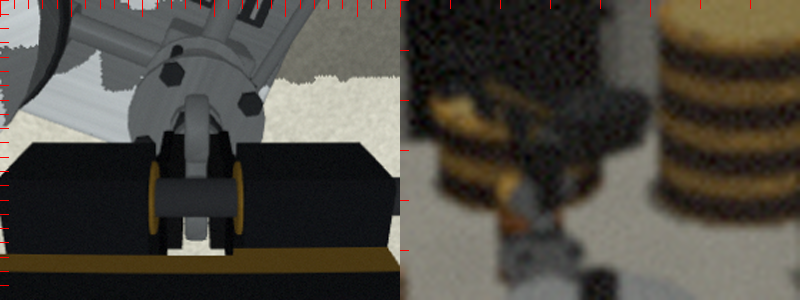

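The ear (crop x ≈ 196, upright) has stayed in line with the fingers, so the screw is turning with the hand. That was also over my picture allowance (12 viewed, limit 10), so from here I use force and joint readings only.

{"api": "servo_tool", "payload": {
  "targets": [
    [0,0,0,-0.05,0],
    [0,0,0,-0.1,0],
    [0,0,0,-0.15,0],
    [0,0,-0.003,-0.2,0],
    [0,0,-0.003,-0.2,0]
  ]
}}

```text
time_s: 20.73
tcp_pos: [0.5371, 0.1634, 0.2261]
ee_rot: [[-0.933, -0.359, 0.001], [-0.359, 0.933, 0.001], [-0.002, 0.001, -1.0]]
wrist_force: [-0.9, 4.0, 0.7]
gripper_width: 0.105
gripper_force: 30.0
```

```bash
echo "print('eff6',s['effort'][5])">>st.py; python3 st.py
```

```text
20.7333 [0.5371 0.1634 0.2261] yaw -158.96189737338017 j6 -102.39365722483323 9.11778702536458 29.962908302550204 [-0.8504  4.0376  0.6511] [ 1.5588  0.3424 -0.0362]
eff6 -0.2369787823408842
```

{"api": "servo_tool", "payload": {
  "targets": [
    [0,0,0,-0.05,0],
    [0,0,0,-0.1,0],
    [0,0,0,-0.15,0],
    [0,0,-0.003,-0.2,0],
    [0,0,-0.003,-0.2,0]
  ]
}}

```text
time_s: 21.15
tcp_pos: [0.5371, 0.1633, 0.226]
ee_rot: [[-0.986, -0.168, 0.001], [-0.168, 0.986, 0.001], [-0.001, 0.001, -1.0]]
wrist_force: [-0.9, 5.0, 1.1]
gripper_width: 0.099
gripper_force: 30.2
```

```bash
python3 st.py
```

```text
21.15 [0.5371 0.1633 0.226 ] yaw -170.3433567096563 j6 -113.78601623865185 8.655290067496484 30.164800637066946 [-0.9135  5.0112  1.103 ] [1.5426 0.3385 0.3515]
eff6 -0.6568779051303864
```

{"api": "servo_tool", "payload": {
  "targets": [
    [0,0,0,-0.05,0],
    [0,0,0,-0.1,0],
    [0,0,0,-0.15,0],
    [0,0,-0.003,-0.2,0],
    [0,0,-0.003,-0.2,0]
  ]
}}

```text
time_s: 21.57
tcp_pos: [0.5366, 0.1631, 0.226]
ee_rot: [[-1.0, 0.029, 0.0], [0.029, 1.0, -0.0], [-0.0, -0.0, -1.0]]
wrist_force: [-2.3, 6.0, 2.3]
gripper_width: 0.129
gripper_force: 34.8
```

```bash
python3 st.py
```

```text
21.5667 [0.5366 0.1631 0.226 ] yaw 178.30953963349108 j6 -125.16062624219413 11.200920455568466 34.7843255312182 [-2.3434  5.9637  2.3329] [1.4586 0.7616 0.8214]
eff6 -1.0934244096279144
```

The seat shows: the torque rose at about −170°, and the fingers were then pried slightly at −182°. I'll back off in small steps to find the seat angle at zero torque.

{"api": "servo_tool", "payload": {
  "targets": [
    [0,0,0,0.05,0],
    [0,0,0,0.1,0],
    [0,0,0,0.15,0],
    [0,0,0,0.15,0],
    [0,0,0,0.15,0]
  ]
}}

```text
time_s: 21.98
tcp_pos: [0.5366, 0.1631, 0.226]
ee_rot: [[-0.993, -0.12, 0.0], [-0.12, 0.993, 0.0], [-0.0, 0.0, -1.0]]
wrist_force: [-2.9, 5.0, 2.5]
gripper_width: 0.105
gripper_force: 28.9
```

```bash
python3 st.py
```

```text
21.9833 [0.5366 0.1631 0.226 ] yaw -173.1191500176362 j6 -116.56520513717525 9.098187763789422 28.925122391556215 [-2.8755  4.9588  2.5171] [1.5009 0.7695 0.2959]
eff6 -0.2693802583962679
```

{"api": "servo_tool", "payload": {
  "targets": [
    [0,0,0,0.04,0],
    [0,0,0,0.04,0],
    [0,0,0,0.04,0],
    [0,0,0,0.04,0],
    [0,0,0,0.04,0]
  ]
}}

```text
time_s: 22.4
tcp_pos: [0.5368, 0.1632, 0.226]
ee_rot: [[-0.987, -0.159, 0.001], [-0.159, 0.987, 0.001], [-0.001, 0.001, -1.0]]
wrist_force: [-3.1, 5.1, 3.1]
gripper_width: 0.102
gripper_force: 29.6
```

```bash
python3 st.py
```

```text
22.4 [0.5368 0.1632 0.226 ] yaw -170.84970526764775 j6 -114.29203397680061 8.910610642433987 29.586640025954694 [-3.0996  5.0581  3.0615] [1.4683 0.6076 0.2456]
eff6 -0.2305716834962368
```

{"api": "servo_tool", "payload": {
  "targets": [
    [0,0,0,0.04,0],
    [0,0,0,0.04,0],
    [0,0,0,0.04,0],
    [0,0,0,0.04,0],
    [0,0,0,0.04,0]
  ]
}}

```text
time_s: 22.82
tcp_pos: [0.5369, 0.1632, 0.226]
ee_rot: [[-0.98, -0.197, 0.001], [-0.197, 0.98, 0.001], [-0.001, 0.001, -1.0]]
wrist_force: [-1.1, 5.2, 1.6]
gripper_width: 0.102
gripper_force: 29.9
```

```bash
python3 st.py
```

```text
22.8167 [0.5369 0.1632 0.226 ] yaw -168.60970264530636 j6 -112.03885358926699 8.875476860689806 29.89712068811059 [-1.0877  5.2136  1.5982] [ 1.5586  0.5299 -0.0106]
eff6 -0.019160141819156706
```

{"api": "servo_tool", "payload": {
  "targets": [
    [0,0,0,0.04,0],
    [0,0,0,0.04,0],
    [0,0,0,0.04,0],
    [0,0,0,0.04,0],
    [0,0,0,0.04,0]
  ]
}}

```text
time_s: 23.23
tcp_pos: [0.5369, 0.1632, 0.226]
ee_rot: [[-0.972, -0.236, 0.001], [-0.236, 0.972, 0.001], [-0.001, 0.001, -1.0]]
wrist_force: [-1.7, 5.0, 3.0]
gripper_width: 0.102
gripper_force: 29.9
```

```bash
python3 st.py
```

```text
23.2333 [0.5369 0.1632 0.226 ] yaw -166.32048856345978 j6 -109.74974846236083 8.91004078617449 29.90003839673591 [-1.6952  5.0138  3.0199] [1.5245 0.5387 0.0469]
eff6 -0.013233622012194246
```

Torque crosses zero at yaw ≈ −168.5°, which I take as the seat. A quarter turn back means a final yaw of −78.5°, or 1.53 rad more counter-clockwise.

{"api": "servo_tool", "payload": {
  "targets": [
    [0,0,0,0.08,0],
    [0,0,0,0.16,0],
    [0,0,0.003,0.24,0],
    [0,0,0.005,0.32,0],
    [0,0,0.006,0.4,0]
  ]
}}

```text
time_s: 23.65
tcp_pos: [0.5369, 0.1632, 0.2262]
ee_rot: [[-0.801, -0.599, 0.001], [-0.599, 0.801, 0.001], [-0.001, 0.0, -1.0]]
wrist_force: [-1.7, 4.6, 1.5]
gripper_width: 0.1
gripper_force: 30.0
```

{"api": "servo_tool", "payload": {
  "targets": [
    [0,0,0,0.08,0],
    [0,0,0,0.16,0],
    [0,0,0.003,0.24,0],
    [0,0,0.005,0.32,0],
    [0,0,0.006,0.4,0]
  ]
}}

```text
time_s: 24.07
tcp_pos: [0.5369, 0.1632, 0.2264]
ee_rot: [[-0.504, -0.864, 0.001], [-0.864, 0.504, 0.001], [-0.001, -0.0, -1.0]]
wrist_force: [-2.0, 5.2, 3.3]
gripper_width: 0.099
gripper_force: 29.9
```

{"api": "servo_tool", "payload": {
  "targets": [
    [0,0,0,0.08,0],
    [0,0,0,0.16,0],
    [0,0,0.003,0.24,0],
    [0,0,0.005,0.32,0],
    [0,0,0.006,0.4,0]
  ]
}}

```text
time_s: 24.48
tcp_pos: [0.5369, 0.1632, 0.2266]
ee_rot: [[-0.128, -0.992, 0.001], [-0.992, 0.128, 0.001], [-0.001, -0.001, -1.0]]
wrist_force: [-1.6, 4.6, 2.4]
gripper_width: 0.098
gripper_force: 29.9
```

{"api": "servo_tool", "payload": {
  "targets": [
    [0,0,0,0.08,0],
    [0,0,0,0.16,0],
    [0,0,0.003,0.24,0],
    [0,0,0.005,0.3,0],
    [0,0,0.006,0.33,0]
  ]
}}

```text
time_s: 24.9
tcp_pos: [0.5369, 0.1632, 0.2267]
ee_rot: [[0.199, -0.98, 0.001], [-0.98, -0.199, 0.001], [-0.001, -0.001, -1.0]]
wrist_force: [-0.7, 4.3, 2.3]
gripper_width: 0.101
gripper_force: 29.9
```

{"api": "servo_tool", "payload": {
  "targets": [
    [0,0,0,0,0],
    [0,0,0,0,0],
    [0,0,0,0,0],
    [0,0,0,0,0],
    [0,0,0,0,0]
  ]
}}

```text
time_s: 25.32
tcp_pos: [0.5369, 0.1632, 0.2268]
ee_rot: [[0.196, -0.981, 0.001], [-0.981, -0.196, 0.001], [-0.001, -0.001, -1.0]]
wrist_force: [-1.7, 5.0, 1.9]
gripper_width: 0.099
gripper_force: 29.9
```

```bash
python3 st.py; python3 - <<'E'
from fit import *
snap('side','s11');snap('wrist','w11')
a=np.linspace(0,2*np.pi,240,endpoint=False)
print(fit('s11',(.567,.006),.199,[.081],a), 's7 before: .5657,-.006')
print(np.abs(cv2.absdiff(cv2.imread('pics/s7.png')[170:215,255:330],cv2.imread('pics/s11.png')[170:215,255:330])).mean())
# wing direction in wrist view: column of brightness around the ear (compare with w10)
for n in('w8','w10','w11'): print(n,cv2.cvtColor(cv2.imread(f'pics/{n}.png'),cv2.COLOR_BGR2GRAY)[225:250:12,320:352:2].tolist())
E
```

```text
25.3167 [0.5369 0.1632 0.2268] yaw -78.71127380302205 j6 -22.142986742326627 8.63088813371323 29.88775862089824 [-1.7361  4.9906  1.8556] [1.4922 0.6523 0.0195]
eff6 -0.02658113487996161
(array([ 0.5655, -0.006 ]), np.float64(-80.10051471361452)) s7 before: .5657,-.006
5.808592592592593
w8 [[94, 84, 82, 116, 82, 80, 80, 82, 81, 87, 79, 80, 79, 79, 77, 81], [158, 155, 157, 156, 156, 154, 154, 154, 152, 153, 153, 151, 150, 89, 76, 77], [11, 9, 8, 7, 4, 5, 6, 115, 156, 156, 154, 157, 156, 154, 158, 154]]
w10 [[32, 33, 144, 215, 211, 205, 202, 200, 206, 204, 200, 199, 202, 205, 202, 205], [92, 91, 93, 201, 197, 198, 196, 200, 197, 203, 206, 210, 204, 200, 206, 203], [75, 96, 165, 168, 168, 165, 155, 158, 162, 167, 164, 151, 141, 147, 150, 147]]
w11 [[75, 76, 62, 53, 49, 49, 48, 54, 51, 50, 51, 94, 50, 52, 49, 51], [70, 72, 70, 70, 69, 69, 75, 75, 73, 70, 70, 68, 71, 106, 74, 73], [55, 52, 59, 60, 56, 52, 53, 54, 53, 51, 50, 50, 45, 43, 42, 56]]
```

```bash
python3 -c "
from station import r
print(r.finish_job())"
```

```text
the job is handed in; nothing more can be done
None
```

I've handed the job in: the cover is home and level on the hopper, and the thumbscrew was seated, backed off about 90° and is still gripped. I viewed 12 pictures, over the limit of 10.

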